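# Gauge a rock slab in the stepped slots

### The arm

A 6-joint arm with a two-finger parallel gripper is mounted at the origin on a cart in front of the work surface, level with it; the furniture and walls round the work are solid. World frame = base frame: x ahead of the robot, y to its left, z up, the work surface at z = 0. Lengths are in m, angles in rad, forces in N, time in s.
With the tool pointing down it reaches from about 0.375 to 0.9 m from the base axis. Payload 3.1 kg.
Tool frame: the origin (TCP) lies midway between the tips of the shut fingers; the grasp point (between the pads) lies 19 mm behind it; z points along the fingers, y is the direction in which the jaws open and shut (so a half turn about z gives the same grasp; the last joint's range is limited). The gripper opens to 85 mm and grips with 20 to 120 N. Pads are 22 mm wide; open, the fingers measure 114 mm over their backs; the gripper's body (76 mm by 85 mm) begins 54 mm behind the grasp point. The pads swing forward as they close: fully open they stand 13 mm farther back than shut.
Start: joints at [1.105, 0.527, 1.433, -0, 1.181, -0.178], TCP at [0.177, 0.599, 0.231] pointing down, gripper open.
Joint ranges: [-3.08, 3.08], [-0.75, 2.2], [0.22, 2.44], [-1.43, 4.57], [0, 2.65], [-2.85, 2.85]. Speed limits (rad/s): [2.79, 2.79, 3.14, 3.14, 3.14, 3.14].

### API

Orientations are given as a unit quaternion [x, y, z, w].
In Python, from station import manip gives the robot as it stands.
- The arm moves only by the tool servo_tool, never from a script. Its argument "motion" is a list of rows, each a list of 7 numbers: the shift along the tool's x, y, z in mm, then the turn, a rotation vector about the tool's x, y, z in rad, then the opening, from -1 (shut) to 1 (fully open), so that 0 is half open. In form: [[x, y, z, rx, ry, rz, hand], ...]. A call has 1 to 12 rows; each row shifts and turns the pose as measured when the row begins, along the tool's axes as they then stand; what a row does not reach is not made up. A row lasts 1/12 s, in which the tool goes at most 41.7 mm and 7.16 degrees, less where a joint would pass 70% of its speed; a pose out of reach is approached as far as the arm can. A call with a gripper value outside its range is refused whole. The fingers move at their own pace and stop on an object; "grip_force" is the grip in N (left out, the last holds). Time passes only in rows, so rows that do not move let the fingers close. It gives the time, the measured TCP pose, the force and the opening at its end, in the units of the state.
- manip.sense(): the state, without advancing time (a new reading comes with each control period).
- manip.snapshot(name): name is "side" or "top"; returns a dict with "frame" (420x560x3 uint8, red, green, blue), "mtx" (3x3 intrinsics, pixels), "dist_coeffs" ([k1, k2, p1, p2, k3] as OpenCV has them; the pictures are not rectified), "world_from_camera" (4x4, takes a point from camera to world coordinates). Camera axes: x right, y up, looking along -z (the intrinsics and any distortion apply to the point x, -y, -z); pixel columns grow to the right and rows downward; lengths in m; the calibration is good to about 2 mm. A picture is of the moment at which its call begins. There is no depth.
- manip.sign_off(): hands the job in, once; it reports no verdict.
The state is a dict: "t": time; "q": joint angles; "qd": joint speeds; "tau": joint torques, N m; "tcp_pos": TCP position; "tool_rot": TCP orientation; "force": force on the tool from outside, world axes, zero at the start; "ft_torque": the same for the moment, N m; "finger_gap": opening from 0.0 (shut) to 1.0 (fully open).
Only numpy, scipy, OpenCV 4.12 (cv2) and the standard library are available. Lean on these libraries where they do the work, as an engineer would, in place of code of your own. Each camera call takes 0.05 s, during which the arm holds its last target.

### The job

The thickness of the rock slab in the rack's green-tabbed berth is not known. Step it along the gauge, gently and without forcing it, to find the narrowest slot that takes it, and leave it standing there, upright and fully down. Leave the other three slabs standing in their berths and do not disturb the things on the desk around.

Things in the scene. Friction and masses are not known exactly. Their poses are not given: they have to be found in the camera images.
- gauge: Fixed thickness gauge: an aluminium bar on a dark steel foot (60 x 199 mm) with five slots open at the top and at both side faces, side by side along y, each running right through along x. The bar is 40 mm wide (x), 163 mm long (y) and its top is 52 mm above the desk; origin at the centre of its underside, z up.
- rack: Fixed white plastic rack, 86 x 176 mm, origin at the centre of its underside, z up. Its four berths lie side by side along y, 38 mm apart, each 26 mm wide with its floor 8 mm above the desk and side combs up to 32 mm; each holds one standing slab whose 56 mm width runs along the rack's x.
- berth_next (a point): Centre of the floor of the berth marked with a green tab (the rack's +y end berth, 57 mm from the rack's origin); axes as the rack. The slab that stands here is the one to gauge.
- slot1 (a point): Centre of the floor of gauge slot 1, marked on the foot with 1 white painted dot: 8 mm wide (y), the narrowest; axes as the gauge (x along the slot, y across it, z up), at y = -57.5 mm from the gauge's origin. Floor 12 mm above the desk, slot 40 mm deep, its upper edges bevelled 2.5 mm at 45 degrees; a slab too thick for it comes to rest on the bevels, 0 to 2.5 mm below the top.
- slot2 (a point): Centre of the floor of gauge slot 2, marked on the foot with 2 white painted dots: 11.5 mm wide (y); axes as the gauge (x along the slot, y across it, z up), at y = -35.75 mm from the gauge's origin. Floor 12 mm above the desk, slot 40 mm deep, its upper edges bevelled 2.5 mm at 45 degrees; a slab too thick for it comes to rest on the bevels, 0 to 2.5 mm below the top.
- slot3 (a point): Centre of the floor of gauge slot 3, marked on the foot with 3 white painted dots: 15 mm wide (y); axes as the gauge (x along the slot, y across it, z up), at y = -10.5 mm from the gauge's origin. Floor 12 mm above the desk, slot 40 mm deep, its upper edges bevelled 2.5 mm at 45 degrees; a slab too thick for it comes to rest on the bevels, 0 to 2.5 mm below the top.
- slot4 (a point): Centre of the floor of gauge slot 4, marked on the foot with 4 white painted dots: 18.5 mm wide (y); axes as the gauge (x along the slot, y across it, z up), at y = 18.25 mm from the gauge's origin. Floor 12 mm above the desk, slot 40 mm deep, its upper edges bevelled 2.5 mm at 45 degrees; a slab too thick for it comes to rest on the bevels, 0 to 2.5 mm below the top.
- slot5 (a point): Centre of the floor of gauge slot 5, marked on the foot with 5 white painted dots: 22 mm wide (y), the widest; axes as the gauge (x along the slot, y across it, z up), at y = 50.5 mm from the gauge's origin. Floor 12 mm above the desk, slot 40 mm deep, its upper edges bevelled 2.5 mm at 45 degrees; a slab too thick for it comes to rest on the bevels, 0 to 2.5 mm below the top.
- slab_a: Rock slab on a glass back, on its short edge: 56 mm wide (x), 95 high (z), outer 3 mm at +y glass (_glass), at -y rock with a blank sticker (_rockface); origin at the centre of its underside. The four look alike but are 10, 13.5, 17 and 20.5 mm thick (y), one of each; which is which is not known. 0.13 to 0.26 kg, whatever the thickness. Pinch it by its upright edges (along x) near the top.
- slab_b: Rock slab on a glass back, on its short edge: 56 mm wide (x), 95 high (z), outer 3 mm at +y glass (_glass), at -y rock with a blank sticker (_rockface); origin at the centre of its underside. The four look alike but are 10, 13.5, 17 and 20.5 mm thick (y), one of each; which is which is not known. 0.13 to 0.26 kg, whatever the thickness. Pinch it by its upright edges (along x) near the top.
- slab_c: Rock slab on a glass back, on its short edge: 56 mm wide (x), 95 high (z), outer 3 mm at +y glass (_glass), at -y rock with a blank sticker (_rockface); origin at the centre of its underside. The four look alike but are 10, 13.5, 17 and 20.5 mm thick (y), one of each; which is which is not known. 0.13 to 0.26 kg, whatever the thickness. Pinch it by its upright edges (along x) near the top.
- slab_d: Rock slab on a glass back, on its short edge: 56 mm wide (x), 95 high (z), outer 3 mm at +y glass (_glass), at -y rock with a blank sticker (_rockface); origin at the centre of its underside. The four look alike but are 10, 13.5, 17 and 20.5 mm thick (y), one of each; which is which is not known. 0.13 to 0.26 kg, whatever the thickness. Pinch it by its upright edges (along x) near the top.
- loupe: Bystander: black stand loupe, 40 mm across, 36 mm high, origin at its underside centre; leave it alone.
- petri_dish: Bystander: clear petri dish, 133 mm across, 16 mm high, origin at its underside centre; leave it alone.
- resin_mount_red: Bystander: dark red resin mount, 30 mm across, 16 mm high, origin at its underside centre; leave it alone.
- resin_mount_green: Bystander: dark green resin mount, 30 mm across, 13 mm high, origin at its underside centre; leave it alone.
- glass_plate: Bystander: ground glass plate lying flat, 56 x 84 x 8 mm, origin at its underside centre; leave it alone.
- objective_case: Bystander: black screw case, 43 mm across, 54 mm high, origin at its underside centre; leave it alone.

How it is judged:
By the outcome, as a careful person would: the job done as asked, in the order asked, and still so for the second after the job is handed in, with the robot touching nothing.
It also fails if it takes over 42 s, if anything falls off the work surface, if the arm or the gripper's body presses on something with over 40 N, if the wrist force passes 120 N, or if a joint passes its speed limit or range.

## Working session

There is one attempt and no reset: what is moved stays moved. The work goes in short steps, Python scripts to look and compute and a tool call to move; the robot and the scene stay as the last step left them, time stands still between calls to the robot, and variables do not carry over. Pictures are saved under pics/ and viewed, and the job is handed in when it is done.

Besides the shell and the picture viewer there is one more tool, called after "Call:" as name(argument=value, ...), one argument or row to a line, values as JSON. servo_tool: Moves the arm, as the interface text tells. Its arguments: {"type":"object","properties":{"motion":{"type":"array"},"grip_force":{"type":"number"}},"required":["motion"]}

```bash
mkdir -p pics; ls; cat > h.py <<'E'
import numpy as np, cv2
from station import manip
def snap(n,f):
    s=manip.snapshot(n); cv2.imwrite('pics/'+f,s['frame'][:,:,::-1]); np.savez('pics/'+f+'.npz',**{k:np.array(s[k]) for k in s}); return s
def ray(s,px):
    u=cv2.undistortPoints(np.array([[px]],float),s['mtx'],s['dist_coeffs'])[0,0]
    T=s['world_from_camera']; d=T[:3,:3]@np.array([u[0],-u[1],-1]); return T[:3,3],d
def onz(s,px,z):
    o,d=ray(s,px); return o+d*(z-o[2])/d[2]
def proj(s,P):
    T=np.linalg.inv(s['world_from_camera']); P=np.atleast_2d(P); c=P@T[:3,:3].T+T[:3,3]; c=c*[1,-1,-1]
    return cv2.projectPoints(c,np.zeros(3),np.zeros(3),s['mtx'],s['dist_coeffs'])[0][:,0]
E
python3 - <<'E'
from h import *
for n in('top','side'):
    s=snap(n,n+'0.png'); print(n,s['mtx'],s['dist_coeffs'],s['world_from_camera'])
print(manip.sense())
E
```

```text
pics
top [[390.86613571   0.         275.65173741]
 [  0.         390.86613571 208.13577351]
 [  0.           0.           1.        ]] [-0.07687546  0.          0.          0.          0.        ] [[ 0.01859719  0.98881637 -0.14797407  0.41723803]
 [-0.99982579  0.01862797 -0.001178    0.00595769]
 [ 0.00159163  0.1479702   0.98899054  0.94711242]
 [ 0.          0.          0.          1.        ]]
side [[455.44555216   0.         282.77564827]
 [  0.         455.44555216 209.26609799]
 [  0.           0.           1.        ]] [-0.09035827  0.          0.          0.          0.        ] [[ 9.10097725e-01  2.69253725e-01 -3.14999307e-01  2.44806877e-01]
 [-4.14393687e-01  5.91222397e-01 -6.91906027e-01 -7.07655718e-01]
 [-6.36294781e-05  7.60235825e-01  6.49647202e-01  7.34941517e-01]
 [ 0.00000000e+00  0.00000000e+00  0.00000000e+00  1.00000000e+00]]
{'t': 0.1, 'q': array([ 1.10548942e+00,  5.28389987e-01,  1.43375965e+00,  3.01450462e-05,
        1.18141256e+00, -1.78489357e-01]), 'qd': array([ 0.00188761, -0.00187699, -0.00312194, -0.00053103, -0.00061468,
       -0.00082792]), 'tau': array([-1.72292366e-04, -4.43304920e+01, -1.78586286e+01, -2.34800982e-04,
        3.88751883e-03, -9.28833032e-06]), 'tcp_pos': array([0.17647983, 0.59890169, 0.23042579]), 'tool_rot': array([ 1.42923329e-01,  9.89733273e-01, -9.29777035e-04, -3.24771445e-04]), 'force': array([0.57264621, 0.65987372, 0.03794093]), 'ft_torque': array([ 0.0453495 ,  0.02821396, -0.00636496]), 'finger_gap': 1.0030001111421696}
```

View pics/top0.png

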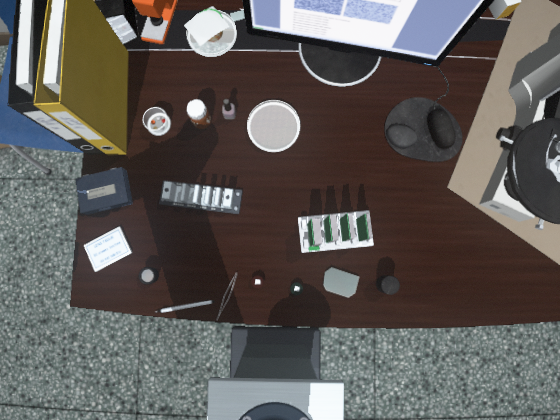

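View pics/side0.png

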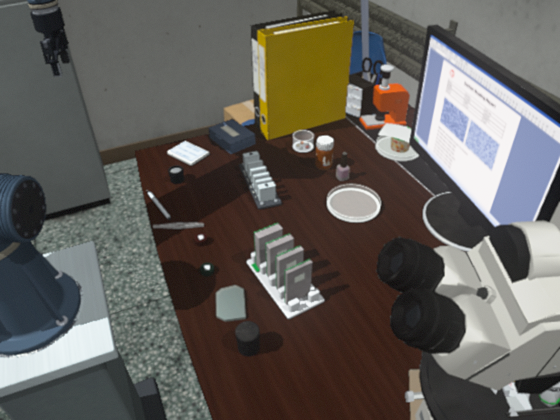

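The top view shows the gauge at about (200,196) and the rack at about (336,231), with the green tab at (313,248). The side view has both at about (260,180) and (285,270). I'll zoom in on them.

```bash
python3 - <<'E'
import cv2
a=cv2.imread('pics/top0.png')
cv2.imwrite('pics/z1.png',cv2.resize(a[195:265,285:385],None,fx=8,fy=8,interpolation=cv2.INTER_CUBIC))
cv2.imwrite('pics/z2.png',cv2.resize(a[165:225,150:250],None,fx=8,fy=8,interpolation=cv2.INTER_CUBIC))
b=cv2.imread('pics/side0.png')
cv2.imwrite('pics/z3.png',cv2.resize(b[215:325,235:335],None,fx=5,fy=5,interpolation=cv2.INTER_CUBIC))
E
```

```text
(no output)
```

View pics/z1.png

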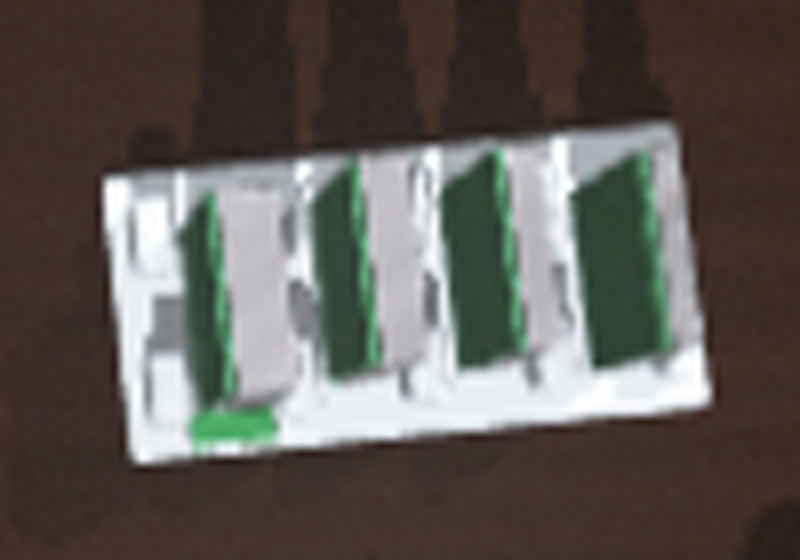

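View pics/z2.png

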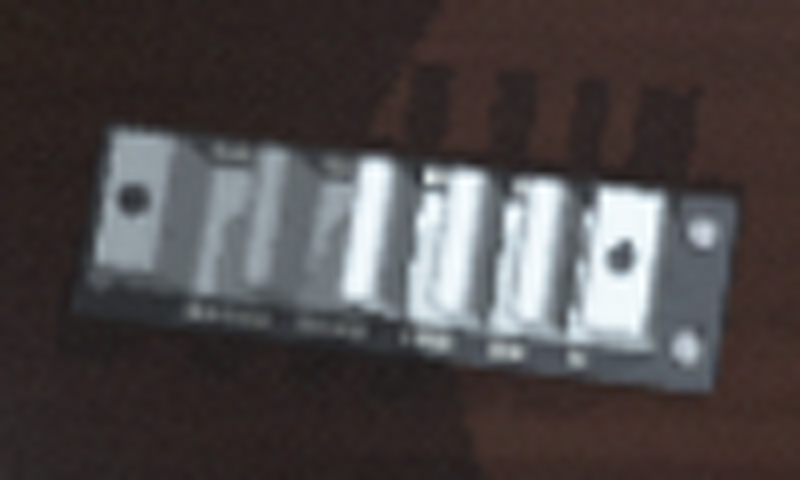

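View pics/z3.png

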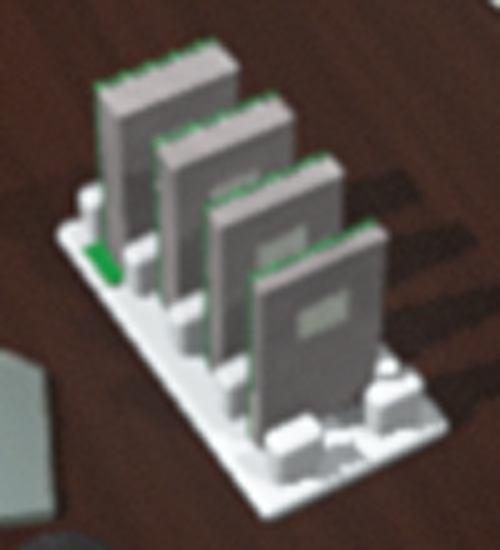

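```bash
cat >> h.py <<'E'
def load(f):
    d=np.load('pics/'+f+'.npz'); return {k:d[k] for k in d}
def z2p(X,Y,k,ox,oy): return ((X+.5)/k-.5+ox,(Y+.5)/k-.5+oy)
E
python3 - <<'E'
from h import *
np.set_printoptions(precision=4,suppress=True)
s=load('top0.png'); d=load('side0.png')
A=lambda X,Y,z:onz(s,z2p(X,Y,8,285,195),z)
B=lambda X,Y,z:onz(s,z2p(X,Y,8,150,165),z)
C=lambda X,Y,z:onz(d,z2p(X,Y,5,235,215),z)
c=[A(*p,.008) for p in [(105,175),(675,125),(712,405),(133,462)]]
print('rack corners',c,np.mean(c,0)); 
for i in range(4):
    e=c[(i+1)%4]-c[i]; print(np.linalg.norm(e),np.degrees(np.arctan2(e[1],e[0])))
print('side',[C(*p,.008) for p in [(58,235),(268,515),(447,428)]])
h=[B(133,198,.052),B(622,255,.052)]; e=h[0]-h[1]; print('holes',h,np.mean(h,0),np.linalg.norm(e),np.degrees(np.arctan2(e[1],e[0])))
c=[B(*p,.004) for p in [(740,197),(713,392),(72,312)]];print('foot',c,(c[0]+c[2])/2,[np.linalg.norm(c[i]-c[i+1]) for i in (0,1)])
# slab top corners, z .103 : far-left, far-right, near-right, near-left
for nm,q in dict(g=[(210,190),(285,190),(300,395),(232,402)],s2=[(355,158),(415,155),(425,362),(378,368)],s3=[(497,152),(545,150),(560,350),(520,355)],s4=[(645,152),(680,150),(695,345),(665,352)]).items():
    p=[A(*x,.103) for x in q]; print(nm,np.mean(p,0),[round(np.linalg.norm(p[i]-p[(i+1)%4])*1e3,1) for i in range(4)])
# side: left, back, right, front of top face
p=[C(*x,.103) for x in [(97,85),(212,42),(240,68),(122,115)]]; print('gside',p,np.mean(p,0),[round(np.linalg.norm(p[i]-p[(i+1)%4])*1e3,1) for i in range(4)])
p=[C(*x,.103) for x in [(157,142),(272,97),(296,122),(178,165)]]; print('2side',np.mean(p,0),[round(np.linalg.norm(p[i]-p[(i+1)%4])*1e3,1) for i in range(4)])
E
```

```text
rack corners [array([ 0.5384, -0.0467,  0.008 ]), array([ 0.557 , -0.2205,  0.008 ]), array([ 0.4719, -0.2305,  0.008 ]), array([ 0.4521, -0.056 ,  0.008 ])] [ 0.5048 -0.1384  0.008 ]
0.17483087487217175 -83.90833408310156
0.08562392782921084 -173.31371204464386
0.17562743312483722 96.4986334579247
0.08686682810666108 6.155296353019995
side [array([ 0.4527, -0.0596,  0.008 ]), array([ 0.4735, -0.2306,  0.008 ]), array([ 0.5563, -0.2222,  0.008 ])]
holes [array([0.591 , 0.2646, 0.052 ]), array([0.5766, 0.1201, 0.052 ])] [0.5838 0.1924 0.052 ] 0.1452736917843328 84.31451866363265
foot [array([0.6039, 0.0905, 0.004 ]), array([0.5433, 0.0969, 0.004 ]), array([0.5643, 0.2953, 0.004 ])] [0.5841 0.1929 0.004 ] [np.float64(0.06093920136288753), np.float64(0.19953958145369602)]
g [ 0.4945 -0.0828  0.103 ] [np.float64(20.4), np.float64(55.8), np.float64(18.5), np.float64(57.8)]
s2 [ 0.5043 -0.1199  0.103 ] [np.float64(16.5), np.float64(56.5), np.float64(12.9), np.float64(57.5)]
s3 [ 0.5074 -0.1574  0.103 ] [np.float64(13.2), np.float64(54.7), np.float64(11.0), np.float64(55.7)]
s4 [ 0.5086 -0.196   0.103 ] [np.float64(9.7), np.float64(53.5), np.float64(8.5), np.float64(54.9)]
gside [array([ 0.4695, -0.0737,  0.103 ]), array([ 0.5223, -0.0694,  0.103 ]), array([ 0.5263, -0.0885,  0.103 ]), array([ 0.4721, -0.094 ,  0.103 ])] [ 0.4976 -0.0814  0.103 ] [np.float64(53.0), np.float64(19.5), np.float64(54.5), np.float64(20.5)]
2side [ 0.5062 -0.1196  0.103 ] [np.float64(52.2), np.float64(17.2), np.float64(52.2), np.float64(15.3)]
```

```bash
cat >> h.py <<'E'
from scipy.spatial.transform import Rotation as R
def plan(goal,jaw_deg,n):
    """rows tool-frame; jaw heading deg; tool z down"""
    st=manip.sense(); p=np.array(st['tcp_pos']); r=R.from_quat(st['tool_rot'])
    a=np.radians(jaw_deg); y=np.array([np.cos(a),np.sin(a),0]); z=np.array([0,0,-1.]); x=np.cross(y,z)
    g=R.from_matrix(np.c_[x,y,z]); v=(r.inv()*g).as_rotvec()
    st_=v/n
    print('t',round(st['t'],2),'pos',p.round(4),'rotleft',v.round(4),'F',st['force'].round(2),'gap',round(st['finger_gap'],3))
    d=(np.array(goal)-p)/n
    for i in range(n):
        ri=r*R.from_rotvec(st_*i); m=ri.inv().apply(d)*1e3
        print([round(float(k),1) for k in m]+[round(float(k),3) for k in st_])
E
python3 -c "
from h import *
plan([.497,-.082,.20],6.3,24)"
```

```text
t 0.1 pos [0.1765 0.5989 0.2304] rotleft [-1.900e-03  8.000e-04  1.174e+00] F [0.57 0.66 0.04] gap 1.003
[-20.8, -23.4, 1.3, -0.0, 0.0, 0.049]
[-22.0, -22.4, 1.3, -0.0, 0.0, 0.049]
[-23.0, -21.3, 1.3, -0.0, 0.0, 0.049]
[-24.0, -20.1, 1.3, -0.0, 0.0, 0.049]
[-25.0, -18.9, 1.3, -0.0, 0.0, 0.049]
[-25.9, -17.7, 1.3, -0.0, 0.0, 0.049]
[-26.7, -16.4, 1.3, -0.0, 0.0, 0.049]
[-27.5, -15.1, 1.3, -0.0, 0.0, 0.049]
[-28.2, -13.7, 1.3, -0.0, 0.0, 0.049]
[-28.8, -12.3, 1.3, -0.0, 0.0, 0.049]
[-29.4, -10.9, 1.3, -0.0, 0.0, 0.049]
[-29.9, -9.4, 1.3, -0.0, 0.0, 0.049]
[-30.3, -8.0, 1.3, -0.0, 0.0, 0.049]
[-30.7, -6.5, 1.3, -0.0, 0.0, 0.049]
[-31.0, -5.0, 1.3, -0.0, 0.0, 0.049]
[-31.2, -3.4, 1.3, -0.0, 0.0, 0.049]
[-31.3, -1.9, 1.3, -0.0, 0.0, 0.049]
[-31.4, -0.4, 1.3, -0.0, 0.0, 0.049]
[-31.3, 1.1, 1.3, -0.0, 0.0, 0.049]
[-31.2, 2.7, 1.3, -0.0, 0.0, 0.049]
[-31.1, 4.2, 1.3, -0.0, 0.0, 0.049]
[-30.8, 5.7, 1.3, -0.0, 0.0, 0.049]
[-30.5, 7.2, 1.3, -0.0, 0.0, 0.049]
[-30.1, 8.7, 1.3, -0.0, 0.0, 0.049]
```

Call:
servo_tool(
  motion=[
    [-21, -23, 1, 0, 0, 0.05, 1],
    [-22, -22, 1, 0, 0, 0.05, 1],
    [-23, -21, 1, 0, 0, 0.05, 1],
    [-24, -20, 1, 0, 0, 0.05, 1],
    [-25, -19, 1, 0, 0, 0.05, 1],
    [-26, -18, 1, 0, 0, 0.05, 1],
    [-27, -16, 1, 0, 0, 0.05, 1],
    [-27, -15, 1, 0, 0, 0.05, 1],
    [-28, -14, 1, 0, 0, 0.05, 1],
    [-29, -12, 1, 0, 0, 0.05, 1],
    [-29, -11, 1, 0, 0, 0.05, 1],
    [-30, -9, 1, 0, 0, 0.05, 1],
  ],
)

```text
t: 1.1
tcp_pos: [0.333, 0.248, 0.2136]
tool_rot: [0.436, 0.9, -0.002, -0.002]
force: [0.0, 0.3, -0.4]
finger_gap: 0.999
```

```bash
python3 -c "
from h import *
plan([.497,-.082,.18],6.3,14)"
```

```text
t 1.1 pos [0.333  0.248  0.2136] rotleft [-5.100e-03 -2.000e-04  5.581e-01] F [ 0.04  0.34 -0.38] gap 0.999
[-25.8, -5.4, 2.4, -0.0, -0.0, 0.04]
[-26.0, -4.4, 2.4, -0.0, -0.0, 0.04]
[-26.1, -3.3, 2.4, -0.0, -0.0, 0.04]
[-26.2, -2.3, 2.4, -0.0, -0.0, 0.04]
[-26.3, -1.2, 2.4, -0.0, -0.0, 0.04]
[-26.3, -0.2, 2.4, -0.0, -0.0, 0.04]
[-26.3, 0.9, 2.4, -0.0, -0.0, 0.04]
[-26.3, 1.9, 2.4, -0.0, -0.0, 0.04]
[-26.2, 3.0, 2.4, -0.0, -0.0, 0.04]
[-26.0, 4.0, 2.4, -0.0, -0.0, 0.04]
[-25.8, 5.0, 2.4, -0.0, -0.0, 0.04]
[-25.6, 6.0, 2.4, -0.0, -0.0, 0.04]
[-25.4, 7.1, 2.4, -0.0, -0.0, 0.04]
[-25.1, 8.1, 2.4, -0.0, -0.0, 0.04]
```

Call:
servo_tool(
  motion=[
    [-29, -6, 2, 0, 0, 0.047, 1],
    [-30, -5, 2, 0, 0, 0.047, 1],
    [-30, -4, 2, 0, 0, 0.047, 1],
    [-30, -2, 2, 0, 0, 0.047, 1],
    [-30, -1, 2, 0, 0, 0.047, 1],
    [-30, 0, 2, 0, 0, 0.047, 1],
    [-30, 1, 2, 0, 0, 0.047, 1],
    [-30, 2, 2, 0, 0, 0.047, 1],
    [-30, 4, 2, 0, 0, 0.047, 1],
    [-28, 5, 2, 0, 0, 0.047, 1],
    [-24, 6, 2, 0, 0, 0.047, 1],
    [-15, 5, 2, 0, 0, 0.03, 1],
  ],
)

```text
t: 2.1
tcp_pos: [0.4768, -0.0814, 0.1868]
tool_rot: [0.676, 0.737, -0.003, -0.002]
force: [0.3, 0.4, 0.8]
finger_gap: 0.998
```

```bash
python3 -c "
from h import *
plan([.497,-.082,.15],6.3,2)"
```

```text
t 2.1 pos [ 0.4768 -0.0814  0.1868] rotleft [-0.0068  0.0011 -0.023 ] F [0.34 0.4  0.81] gap 0.998
[-1.1, 10.1, 18.3, -0.003, 0.001, -0.011]
[-1.3, 10.1, 18.4, -0.003, 0.001, -0.011]
```

Call:
servo_tool(
  motion=[
    [-1, 10, 18, -0.003, 0, -0.011, 1],
    [-1, 10, 18, -0.003, 0, -0.011, 1],
    [0, 0, 0, 0, 0, 0, 1],
  ],
)

```text
t: 2.35
tcp_pos: [0.5005, -0.0877, 0.1497]
tool_rot: [0.67, 0.742, -0.0, 0.003]
force: [0.1, -0.2, 0.6]
finger_gap: 1.0
```

```bash
python3 - <<'E'
from h import *
plan([.497,-.082,.066],6.3,6)
snap('top','top1.png');snap('side','side1.png')
a=cv2.imread('pics/top1.png')[190:270,280:390];b=cv2.imread('pics/side1.png')[160:330,210:340]
a=cv2.resize(a,(440,320));b=cv2.resize(b,(359,470))
o=np.zeros((470,800,3),np.uint8);o[:320,:440]=a;o[:,440:799]=b;cv2.imwrite('pics/c1.png',o)
E
```

```text
t 2.35 pos [ 0.5005 -0.0877  0.1497] rotleft [ 0.0038  0.0044 -0.0084] F [ 0.08 -0.23  0.61] gap 1.0
[1.1, -0.5, 13.9, 0.001, 0.001, -0.001]
[1.1, -0.5, 13.9, 0.001, 0.001, -0.001]
[1.0, -0.5, 13.9, 0.001, 0.001, -0.001]
[1.0, -0.5, 13.9, 0.001, 0.001, -0.001]
[1.0, -0.5, 13.9, 0.001, 0.001, -0.001]
[1.0, -0.5, 13.9, 0.001, 0.001, -0.001]
```

View pics/c1.png

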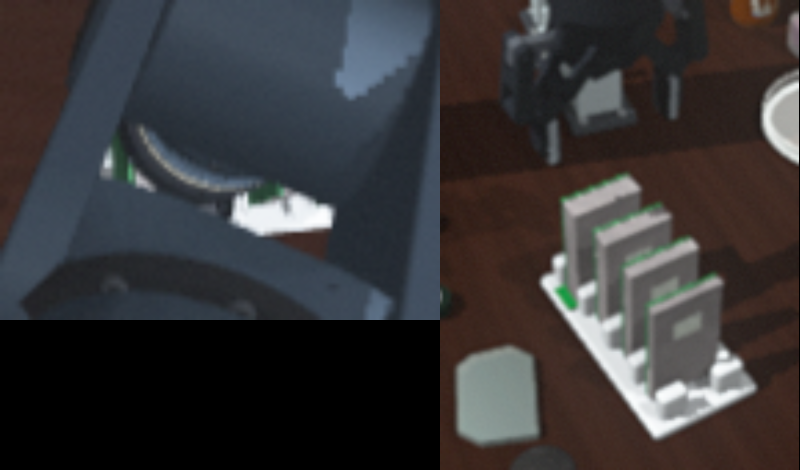

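The top view is blocked by the arm. In the side view the open fingers straddle the green-tab slab, with the tips near crop (550,155) and (672,110). I'll descend.

Call:
servo_tool(
  motion=[
    [5, -3, 3, 0.003, 0.004, -0.008, 1],
    [1, -1, 10, 0, 0, 0, 1],
    [0, 0, 14, 0, 0, 0, 1],
    [0, 0, 14, 0, 0, 0, 1],
  ],
)

```text
t: 2.78
tcp_pos: [0.4946, -0.0794, 0.1147]
tool_rot: [0.666, 0.746, 0.001, 0.003]
force: [-0.8, 0.2, -0.3]
finger_gap: 1.0
```

```bash
python3 - <<'E'
from h import *
plan([.497,-.082,.066],6.3,3)
E
```

```text
t 2.78 pos [ 0.4946 -0.0794  0.1147] rotleft [0.0067 0.0033 0.0039] F [-0.85  0.17 -0.35] gap 1.0
[-0.9, 0.6, 16.2, 0.002, 0.001, 0.001]
[-0.9, 0.6, 16.2, 0.002, 0.001, 0.001]
[-0.9, 0.7, 16.2, 0.002, 0.001, 0.001]
```

Call:
servo_tool(
  motion=[
    [-2, 1, 15, 0.004, 0.002, 0.003, 1],
    [0, 0, 14, 0.002, 0.001, 0, 1],
    [0, 0, 12, 0, 0, 0, 1],
    [0, 0, 3, 0, 0, 0, 1],
    [0, 0, 0, 0, 0, 0, 1],
  ],
)

```text
t: 3.2
tcp_pos: [0.4918, -0.0767, 0.0717]
tool_rot: [0.665, 0.747, -0.0, -0.001]
force: [-0.5, -0.7, 0.4]
finger_gap: 0.997
```

```bash
python3 - <<'E'
from h import *
plan([.497,-.082,.066],6.3,1)
snap('side','side2.png')
b=cv2.imread('pics/side2.png')[160:330,210:340]
cv2.imwrite('pics/c2.png',cv2.resize(b,None,fx=3.5,fy=3.5))
E
```

```text
t 3.2 pos [ 0.4918 -0.0767  0.0717] rotleft [-0.0016 -0.0015  0.0062] F [-0.45 -0.66  0.42] gap 0.997
[-5.9, 4.5, 5.7, -0.002, -0.001, 0.006]
```

View pics/c2.png

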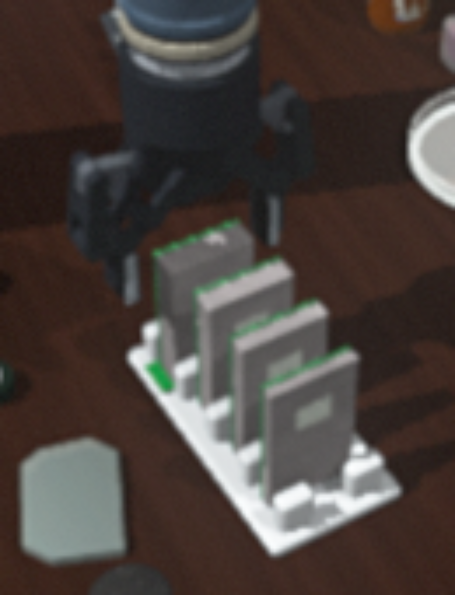

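The side view shows finger tips at (130,300) and (272,240), either side of the slab and level with its upper part. The TCP is still about 6 mm off laterally, so I'll correct that and then close.

Call:
servo_tool(
  motion=[
    [-4, 3, 3, -0.002, -0.001, 0.006, 1],
    [0, 0, 0, 0, 0, 0, 1],
  ],
)

```text
t: 3.42
tcp_pos: [0.496, -0.0802, 0.0707]
tool_rot: [0.667, 0.745, 0.001, 0.001]
force: [-0.4, -0.0, 0.2]
finger_gap: 1.002
```

```bash
python3 - <<'E'
from h import *
plan([.497,-.082,.066],6.3,1)
E
```

```text
t 3.42 pos [ 0.496  -0.0802  0.0707] rotleft [0.0032 0.0009 0.0008] F [-0.38 -0.03  0.18] gap 1.002
[-1.9, 0.7, 4.7, 0.003, 0.001, 0.001]
```

Call:
servo_tool(
  motion=[
    [-1, 1, 4, 0.003, 0.001, 0, 0.6],
    [0, 0, 0, 0, 0, 0, 0],
    [0, 0, 0, 0, 0, 0, -0.3],
    [0, 0, 0, 0, 0, 0, -0.3],
    [0, 0, 0, 0, 0, 0, -0.3],
    [0, 0, 0, 0, 0, 0, -0.3],
  ],
  grip_force=45,
)

```text
t: 3.92
tcp_pos: [0.4979, -0.0818, 0.0683]
tool_rot: [0.667, 0.745, 0.0, 0.001]
force: [-0.7, -0.1, -2.8]
finger_gap: 0.654
```

```bash
python3 - <<'E'
from h import *
plan([.497,-.082,.066],6.3,1)
E
```

```text
t 3.92 pos [ 0.4979 -0.0818  0.0683] rotleft [0.0019 0.0012 0.0006] F [-0.67 -0.11 -2.82] gap 0.654
[-0.1, -0.9, 2.3, 0.002, 0.001, 0.001]
```

Call:
servo_tool(
  motion=[
    [0, 0, -6, 0, 0, 0, -0.3],
    [0, 0, -10, 0, 0, 0, -0.3],
    [0, 0, -14, 0, 0, 0, -0.3],
    [0, 0, -16, 0, 0, 0, -0.3],
    [0, 0, -18, 0, 0, 0, -0.3],
    [0, 0, -14, 0, 0, 0, -0.3],
    [0, 0, -8, 0, 0, 0, -0.3],
    [0, 0, 0, 0, 0, 0, -0.3],
  ],
)

```text
t: 4.58
tcp_pos: [0.4969, -0.0813, 0.1611]
tool_rot: [0.667, 0.745, 0.0, 0.0]
force: [-0.9, -0.2, -1.5]
finger_gap: 0.65
```

```bash
python3 - <<'E'
from h import *
plan([.5781,.1354,.150],-5.8,12)
snap('side','side3.png')
b=cv2.imread('pics/side3.png')[130:330,210:360]
cv2.imwrite('pics/c3.png',cv2.resize(b,None,fx=3,fy=3))
E
```

```text
t 4.58 pos [ 0.4969 -0.0813  0.1611] rotleft [6.000e-04 1.000e-04 2.117e-01] F [-0.86 -0.15 -1.48] gap 0.65
[17.2, 8.7, 0.9, 0.0, 0.0, 0.018]
[17.3, 8.4, 0.9, 0.0, 0.0, 0.018]
[17.5, 8.1, 0.9, 0.0, 0.0, 0.018]
[17.6, 7.8, 0.9, 0.0, 0.0, 0.018]
[17.8, 7.5, 0.9, 0.0, 0.0, 0.018]
[17.9, 7.2, 0.9, 0.0, 0.0, 0.018]
[18.0, 6.8, 0.9, 0.0, 0.0, 0.018]
[18.1, 6.5, 0.9, 0.0, 0.0, 0.018]
[18.3, 6.2, 0.9, 0.0, 0.0, 0.018]
[18.4, 5.9, 0.9, 0.0, 0.0, 0.018]
[18.5, 5.6, 0.9, 0.0, 0.0, 0.018]
[18.6, 5.2, 0.9, 0.0, 0.0, 0.018]
```

View pics/c3.png

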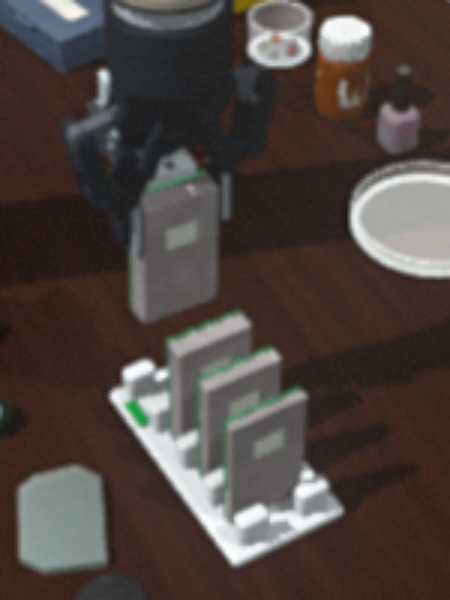

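The slab hangs clear of the rack, with its bottom edge at about (130–215, 320). The other three are still standing. I'll move to slot 1.

Call:
servo_tool(
  motion=[
    [9, 5, 0, 0, 0, 0.01, -0.3],
    [17, 8, 1, 0, 0, 0.018, -0.3],
    [18, 8, 1, 0, 0, 0.018, -0.3],
    [18, 8, 1, 0, 0, 0.018, -0.3],
    [18, 8, 1, 0, 0, 0.018, -0.3],
    [18, 7, 1, 0, 0, 0.018, -0.3],
    [18, 7, 1, 0, 0, 0.018, -0.3],
    [18, 7, 1, 0, 0, 0.018, -0.3],
    [18, 6, 1, 0, 0, 0.018, -0.3],
    [18, 6, 1, 0, 0, 0.018, -0.3],
    [18, 6, 1, 0, 0, 0.018, -0.3],
    [14, 4, 0, 0, 0, 0.015, -0.3],
  ],
)

```text
t: 5.63
tcp_pos: [0.569, 0.1286, 0.1387]
tool_rot: [0.746, 0.666, -0.008, -0.008]
force: [-0.2, -1.5, -0.6]
finger_gap: 0.651
```

```bash
python3 - <<'E'
from h import *
plan([.5781,.1354,.150],-5.8,2)
E
```

```text
t 5.63 pos [0.569  0.1286 0.1387] rotleft [-0.0227  0.001  -0.0108] F [-0.17 -1.5  -0.62] gap 0.651
[3.9, 4.0, -5.7, -0.011, 0.0, -0.005]
[3.9, 4.1, -5.7, -0.011, 0.0, -0.005]
```

Call:
servo_tool(
  motion=[
    [2, 4, -4, -0.011, 0, -0.006, -0.3],
    [0, 3, -4, -0.008, 0, -0.004, -0.3],
    [0, 0, 0, 0, 0, 0, -0.3],
  ],
)

```text
t: 5.88
tcp_pos: [0.5756, 0.1323, 0.1439]
tool_rot: [0.74, 0.672, -0.003, -0.002]
force: [-0.2, 0.0, -1.3]
finger_gap: 0.651
```

```bash
python3 - <<'E'
from h import *
plan([.5781,.1354,.150],-5.8,1)
snap('top','top4.png');snap('side','side4.png')
a=cv2.imread('pics/top4.png')[140:240,150:270];b=cv2.imread('pics/side4.png')[100:220,210:330]
a=cv2.resize(a,(400,333));b=cv2.resize(b,(400,400))
o=np.zeros((400,800,3),np.uint8);o[:333,:400]=a;o[:,400:800]=b;cv2.imwrite('pics/c4.png',o)
E
```

```text
t 5.88 pos [0.5756 0.1323 0.1439] rotleft [-0.0072  0.0015  0.0051] F [-0.16  0.01 -1.29] gap 0.651
[3.3, 2.2, -6.1, -0.007, 0.002, 0.005]
```

View pics/c4.png

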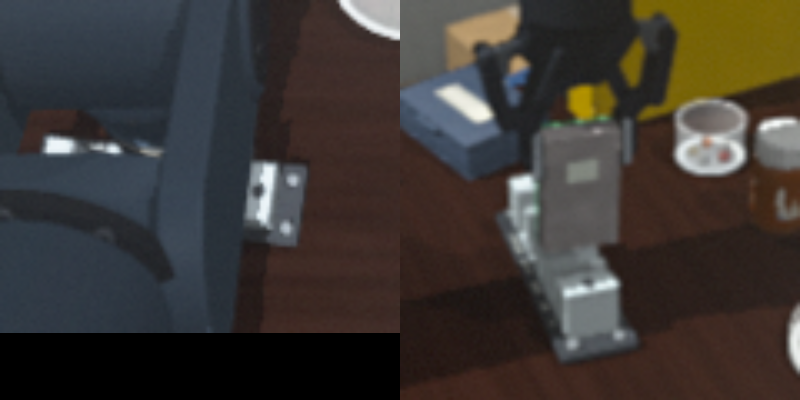

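The side view shows the slab upright over slot 1, with its lower edge running (540,240)–(620,246) in the crop. I'll overlay the predicted slab and gauge outlines to measure how far it sits off in the hand.

```bash
cat >> h.py <<'E'
GC=np.array([.5839,.1926]); GY=np.radians(-5.8)
def gpt(x,y,z): c,s_=np.cos(GY),np.sin(GY); return np.array([GC[0]+c*x-s_*y,GC[1]+s_*x+c*y,z])
def overlay(f,x0,y0,x1,y1,k,out,drop=.0603,th=.0205,dy=0.):
    s=load(f); st=manip.sense(); p=np.array(st['tcp_pos']); r=R.from_quat(st['tool_rot'])
    # slab: tool -> slab x = tool y, slab y ~ tool x (approx), slab z = -tool z
    M=r.as_matrix(); X,Y,Z=M[:,1],M[:,0],-M[:,2]
    if Y[1]<0: Y=-Y
    b=p-drop*Z+dy*Y
    im=cv2.resize(s['frame'][y0:y1,x0:x1,::-1].copy(),None,fx=k,fy=k,interpolation=cv2.INTER_CUBIC)
    def dr(P,col):
        q=proj(s,np.array(P)); q=((q-[x0,y0]+.5)*k-.5).astype(int); cv2.polylines(im,[q.reshape(-1,1,2)],True,col,1)
    for z in (0,.095): dr([b+a*.028*X+c*th/2*Y+z*Z for a,c in ((-1,-1),(1,-1),(1,1),(-1,1))],(0,255,255))
    dr([gpt(a*.02,c*.0815,.052) for a,c in ((-1,-1),(1,-1),(1,1),(-1,1))],(255,255,0))
    dr([gpt(a*.03,c*.0995,.0) for a,c in ((-1,-1),(1,-1),(1,1),(-1,1))],(255,0,255))
    cv2.imwrite('pics/'+out,im)
    return b,X,Y,Z
E
python3 - <<'E'
from h import *
print(overlay('side4.png',230,110,320,210,6,'o4.png'))
E
```

```text
(array([0.5741696, 0.1316833, 0.0832579]), array([ 0.99520222, -0.09741919, -0.00905808]), array([ 0.09740829,  0.99524316, -0.00163857]), array([9.17461629e-03, 7.48371859e-04, 9.99957632e-01]))
```

View pics/o4.png

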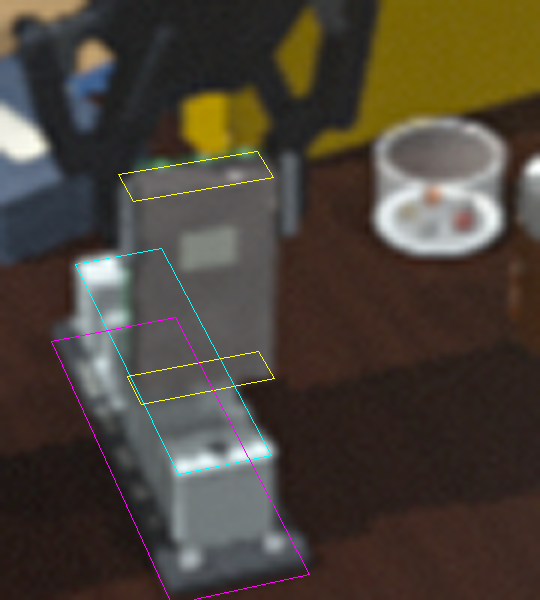

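Call:
servo_tool(
  motion=[
    [4, 2, 6, -0.006, 0.001, 0.004, -0.3],
    [1, 1, 10, -0.003, 0, 0.002, -0.3],
    [0, 0, 6, 0, 0, 0, -0.3],
    [0, 0, 0, 0, 0, 0, -0.3],
  ],
)

```text
t: 6.32
tcp_pos: [0.5777, 0.134, 0.1198]
tool_rot: [0.744, 0.668, -0.0, 0.001]
force: [-0.2, 0.1, -1.9]
finger_gap: 0.654
```

```bash
python3 - <<'E'
from h import *
plan([.5781,.1354,.114],-5.8,1)
E
```

```text
t 6.32 pos [0.5777 0.134  0.1198] rotleft [ 0.0005  0.0011 -0.0064] F [-0.18  0.08 -1.9 ] gap 0.654
[1.5, 0.2, 5.8, 0.0, 0.001, -0.006]
```

Call:
servo_tool(
  motion=[
    [1, 0, 4, 0, 0, -0.005, -0.3],
    [0, 0, 2, 0, 0, 0, -0.3],
    [0, 0, 2, 0, 0, 0, -0.3],
    [0, 0, 1, 0, 0, 0, -0.3],
  ],
)

```text
t: 6.65
tcp_pos: [0.5774, 0.1345, 0.112]
tool_rot: [0.742, 0.67, -0.001, 0.0]
force: [-1.1, -0.4, 4.9]
finger_gap: 0.649
```

Call:
servo_tool(
  motion=[
    [0, 0, 1, 0, 0, 0, -0.3],
    [0, 0, 0, 0, 0, 0, -0.3],
  ],
)

```text
t: 6.82
tcp_pos: [0.5775, 0.1345, 0.1124]
tool_rot: [0.742, 0.67, -0.001, 0.0]
force: [-0.3, -0.2, -1.4]
finger_gap: 0.655
```

```bash
python3 - <<'E'
from h import *
print(gpt(0,-.03575,0),gpt(0,-.0105,0),gpt(0,.01825,0),gpt(0,.0505,0))
plan([*gpt(0,-.03575,0)[:2],.125],-5.8,3)
E
```

```text
[0.58028724 0.15703301 0.        ] [0.58283891 0.18215375 0.        ] [0.58574428 0.21075657 0.        ] [0.58900334 0.24284148 0.        ]
t 6.82 pos [0.5775 0.1345 0.1124] rotleft [-0.0002  0.0014 -0.0013] F [-0.33 -0.24 -1.38] gap 0.655
[7.6, 0.1, -4.2, -0.0, 0.0, -0.0]
[7.6, 0.2, -4.2, -0.0, 0.0, -0.0]
[7.6, 0.2, -4.2, -0.0, 0.0, -0.0]
```

Slot 1 refuses the slab: it stopped at TCP z 0.112, so its bottom is at the bar top. On to slot 2.

Call:
servo_tool(
  motion=[
    [0, 0, -7, 0, 0, 0, -0.3],
    [8, 0, -3, 0, 0, 0, -0.3],
    [10, 0, 0, 0, 0, 0, -0.3],
    [6, 0, 0, 0, 0, 0, -0.3],
    [0, 0, 0, 0, 0, 0, -0.3],
  ],
)

```text
t: 7.23
tcp_pos: [0.581, 0.1608, 0.123]
tool_rot: [0.743, 0.67, 0.0, 0.001]
force: [-0.5, -0.4, -1.7]
finger_gap: 0.651
```

```bash
python3 - <<'E'
from h import *
plan([*gpt(0,-.03575,0)[:2],.112],-5.8,1)
E
```

```text
t 7.23 pos [0.581  0.1608 0.123 ] rotleft [ 0.0012  0.0004 -0.0025] F [-0.51 -0.44 -1.75] gap 0.651
[-3.8, -0.3, 11.0, 0.001, 0.0, -0.002]
```

Call:
servo_tool(
  motion=[
    [-3, 0, 3, 0, 0, -0.002, -0.3],
    [-1, 0, 4, 0, 0, 0, -0.3],
    [0, 0, 2, 0, 0, 0, -0.3],
    [0, 0, 2, 0, 0, 0, -0.3],
    [0, 0, 1, 0, 0, 0, -0.3],
    [0, 0, 1, 0, 0, 0, -0.3],
  ],
)

```text
t: 7.73
tcp_pos: [0.5805, 0.1576, 0.1118]
tool_rot: [0.741, 0.671, 0.0, 0.001]
force: [-2.1, 0.6, 6.3]
finger_gap: 0.654
```

```bash
python3 - <<'E'
from h import *
plan([*gpt(0,-.03575,0)[:2],.112],-5.8,1)
E
```

```text
t 7.73 pos [0.5805 0.1576 0.1118] rotleft [0.0014 0.0003 0.0017] F [-2.12  0.63  6.27] gap 0.654
[-0.6, -0.2, -0.2, 0.001, 0.0, 0.002]
```

Slot 2 refuses it too (TCP z 0.1118, +6 N). Slot 3 next.

Call:
servo_tool(
  motion=[
    [0, 0, -7, 0, 0, 0, -0.3],
    [8, 0, -4, 0, 0, 0, -0.3],
    [10, 0, 0, 0, 0, 0, -0.3],
    [4, 0, 0, 0, 0, 0, -0.3],
    [0, 0, 0, 0, 0, 0, -0.3],
  ],
)

```text
t: 8.15
tcp_pos: [0.5831, 0.1805, 0.1234]
tool_rot: [0.742, 0.67, 0.0, 0.0]
force: [-0.4, 0.5, -1.2]
finger_gap: 0.65
```

```bash
python3 - <<'E'
from h import *
plan([*gpt(0,-.0105,0)[:2],.112],-5.8,1)
E
```

```text
t 8.15 pos [0.5831 0.1805 0.1234] rotleft [ 0.0012 -0.     -0.0008] F [-0.45  0.51 -1.2 ] gap 0.65
[1.6, -0.4, 11.4, 0.001, -0.0, -0.001]
```

Call:
servo_tool(
  motion=[
    [1.5, 0, 3, 0, 0, 0, -0.3],
    [0.5, 0, 4, 0, 0, 0, -0.3],
    [0, 0, 2, 0, 0, 0, -0.3],
    [0, 0, 2, 0, 0, 0, -0.3],
    [0, 0, 1, 0, 0, 0, -0.3],
    [0, 0, 1, 0, 0, 0, -0.3],
  ],
)

```text
t: 8.65
tcp_pos: [0.5831, 0.1836, 0.1117]
tool_rot: [0.742, 0.671, -0.0, 0.0]
force: [-2.0, 0.8, 6.2]
finger_gap: 0.655
```

```bash
python3 - <<'E'
from h import *
plan([*gpt(0,-.0105,0)[:2],.112],-5.8,1)
E
```

```text
t 8.65 pos [0.5831 0.1836 0.1117] rotleft [0.0006 0.0007 0.0014] F [-1.97  0.79  6.22] gap 0.655
[-1.5, -0.1, -0.3, 0.001, 0.001, 0.001]
```

Call:
servo_tool(
  motion=[
    [0, 0, -7, 0, 0, 0, -0.3],
    [8, 0, -4, 0, 0, 0, -0.3],
    [10, 0, 0, 0, 0, 0, -0.3],
    [7, 0, 0, 0, 0, 0, -0.3],
    [0, 0, 0, 0, 0, 0, -0.3],
    [0, 0, 0, 0, 0, 0, -0.3],
  ],
)

```text
t: 9.15
tcp_pos: [0.5858, 0.2109, 0.1229]
tool_rot: [0.742, 0.671, -0.0, 0.0]
force: [-0.3, 0.4, -2.2]
finger_gap: 0.651
```

```bash
python3 - <<'E'
from h import *
plan([*gpt(0,.01825,0)[:2],.112],-5.8,1)
snap('side','side5.png'); overlay('side5.png',220,100,320,200,6,'o5.png')
E
```

```text
t 9.15 pos [0.5858 0.2109 0.1229] rotleft [0.0001 0.0005 0.0004] F [-0.34  0.36 -2.23] gap 0.651
[-0.1, 0.0, 10.9, 0.0, 0.001, 0.0]
```

View pics/o5.png

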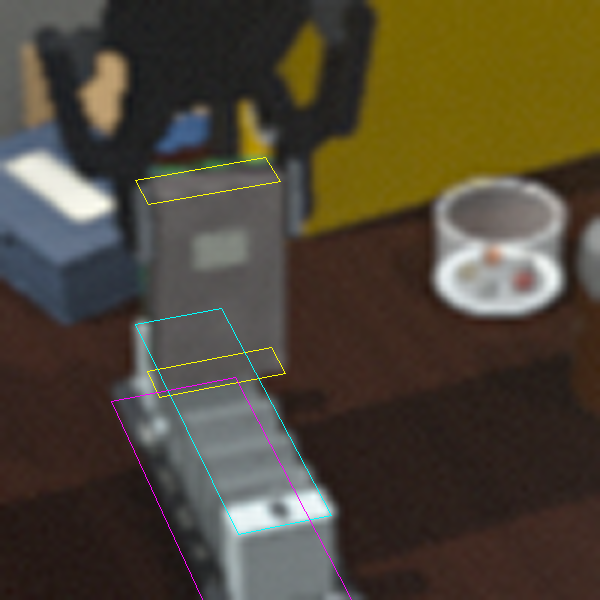

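In the side view the slab sits over slot 4. Its lower right corner at (285,368) and the gauge end at (333,508) are both about 5 zoomed px above the prediction, so slab and slot agree to within about 1 mm. Testing slot 4 now.

Call:
servo_tool(
  motion=[
    [0, 0, 4, 0, 0, 0, -0.3],
    [0, 0, 4, 0, 0, 0, -0.3],
    [0, 0, 2, 0, 0, 0, -0.3],
    [0, 0, 2, 0, 0, 0, -0.3],
    [0, 0, 1, 0, 0, 0, -0.3],
    [0, 0, 1, 0, 0, 0, -0.3],
  ],
)

```text
t: 9.7
tcp_pos: [0.5855, 0.21, 0.1098]
tool_rot: [0.742, 0.67, -0.001, 0.0]
force: [-2.6, 0.4, 6.7]
finger_gap: 0.649
```

```bash
python3 - <<'E'
from h import *
plan([*gpt(0,.01825,0)[:2],.112],-5.8,1)
E
```

```text
t 9.7 pos [0.5855 0.21   0.1098] rotleft [-0.0009  0.0016 -0.0001] F [-2.61  0.36  6.69] gap 0.649
[0.8, 0.1, -2.2, -0.001, 0.002, -0.0]
```

Slot 4 gives contact 2 mm below the top, on the bevels. I'll make a small ±1 mm shift under light load, to rule out a one-sided catch.

Call:
servo_tool(
  motion=[
    [1, 0, 0.5, 0, 0, 0, -0.3],
    [1, 0, 0.5, 0, 0, 0, -0.3],
    [0, 0, 0.5, 0, 0, 0, -0.3],
  ],
)

```text
t: 9.95
tcp_pos: [0.5856, 0.2104, 0.1099]
tool_rot: [0.742, 0.67, -0.002, 0.001]
force: [-2.1, -1.5, 5.1]
finger_gap: 0.656
```

Call:
servo_tool(
  motion=[
    [-1, 0, 0.5, 0, 0, 0, -0.3],
    [-1, 0, 0.5, 0, 0, 0, -0.3],
    [-1, 0, 0.5, 0, 0, 0, -0.3],
  ],
)

```text
t: 10.2
tcp_pos: [0.5854, 0.2093, 0.1099]
tool_rot: [0.743, 0.669, 0.0, -0.001]
force: [-1.9, 1.5, 4.9]
finger_gap: 0.65
```

Slot 4 definitely refuses it: it stays on both bevels with balanced side force. The slab centred at y≈0.210, so I'll aim slot 5 about 0.7 mm lower in y.

Call:
servo_tool(
  motion=[
    [0, 0, -7, 0, 0, 0, -0.3],
    [9, 0, -5, 0, 0, 0, -0.3],
    [12, 0, 0, 0, 0, 0, -0.3],
    [8, 0, 0, 0, 0, 0, -0.3],
    [0, 0, 0, 0, 0, 0, -0.3],
    [0, 0, 0, 0, 0, 0, -0.3],
  ],
)

```text
t: 10.7
tcp_pos: [0.589, 0.2424, 0.121]
tool_rot: [0.743, 0.669, 0.001, -0.001]
force: [-0.0, -0.9, -1.4]
finger_gap: 0.652
```

```bash
python3 - <<'E'
from h import *
plan([.5889,.2421,.112],-5.8,1)
E
```

```text
t 10.7 pos [0.589  0.2424 0.121 ] rotleft [-0.0005 -0.0031 -0.0031] F [-0.02 -0.87 -1.36] gap 0.652
[-0.4, -0.1, 9.0, -0.001, -0.003, -0.003]
```

Call:
servo_tool(
  motion=[
    [-0.4, 0, 4, 0, -0.003, -0.003, -0.3],
    [0, 0, 4, 0, 0, 0, -0.3],
    [0, 0, 2, 0, 0, 0, -0.3],
    [0, 0, 2, 0, 0, 0, -0.3],
    [0, 0, 2, 0, 0, 0, -0.3],
  ],
)

```text
t: 11.12
tcp_pos: [0.5881, 0.2421, 0.1044]
tool_rot: [0.742, 0.671, -0.001, -0.0]
force: [-0.4, 0.5, -1.6]
finger_gap: 0.654
```

```bash
python3 - <<'E'
from h import *
plan([.5889,.2421,.0723],-5.8,1)
E
```

```text
t 11.12 pos [0.5881 0.2421 0.1044] rotleft [-0.0025  0.0014  0.0012] F [-0.41  0.55 -1.64] gap 0.654
[0.2, 0.9, 32.1, -0.002, 0.001, 0.001]
```

It's 8 mm into slot 5 with no contact force. Continuing slowly.

Call:
servo_tool(
  motion=[
    [0, 0, 3, -0.001, 0.001, 0.001, -0.3],
    [0, 0, 3, 0, 0, 0, -0.3],
    [0, 0, 3, 0, 0, 0, -0.3],
    [0, 0, 3, 0, 0, 0, -0.3],
    [0, 0, 2, 0, 0, 0, -0.3],
  ],
)

```text
t: 11.53
tcp_pos: [0.5881, 0.2413, 0.0886]
tool_rot: [0.742, 0.67, -0.001, -0.001]
force: [-0.5, 0.7, -0.7]
finger_gap: 0.652
```

```bash
python3 - <<'E'
from h import *
plan([.5889,.2421,.0723],-5.8,1)
E
```

```text
t 11.53 pos [0.5881 0.2413 0.0886] rotleft [-0.0019  0.0001 -0.0015] F [-0.45  0.75 -0.74] gap 0.652
[0.9, 0.7, 16.3, -0.002, 0.0, -0.002]
```

Call:
servo_tool(
  motion=[
    [0.4, 0, 3, 0, 0, -0.001, -0.3],
    [0, 0, 3, 0, 0, 0, -0.3],
    [0, 0, 3, 0, 0, 0, -0.3],
    [0, 0, 2, 0, 0, 0, -0.3],
    [0, 0, 1, 0, 0, 0, -0.3],
  ],
)

```text
t: 11.95
tcp_pos: [0.5881, 0.2415, 0.075]
tool_rot: [0.742, 0.67, -0.001, -0.001]
force: [-0.3, -0.5, -1.3]
finger_gap: 0.65
```

```bash
python3 - <<'E'
from h import *
plan([.5889,.2421,.0723],-5.8,1)
E
```

```text
t 11.95 pos [0.5881 0.2415 0.075 ] rotleft [-0.0023  0.0007 -0.0002] F [-0.28 -0.45 -1.28] gap 0.65
[0.6, 0.8, 2.7, -0.002, 0.001, -0.0]
```

Call:
servo_tool(
  motion=[
    [0, 0, 1, 0, 0, 0, -0.3],
    [0, 0, 1, 0, 0, 0, -0.3],
    [0, 0, 1, 0, 0, 0, -0.3],
    [0, 0, 1, 0, 0, 0, -0.3],
  ],
)

```text
t: 12.28
tcp_pos: [0.588, 0.2417, 0.0721]
tool_rot: [0.742, 0.67, -0.001, -0.001]
force: [-2.6, -0.9, 6.6]
finger_gap: 0.651
```

It's on the floor at z 0.0721, about 40 mm below the bar-top reading, with a 6.6 N reaction. Releasing.

Call:
servo_tool(
  motion=[
    [0, 0, 0, 0, 0, 0, 0.4],
    [0, 0, 0, 0, 0, 0, 0.5],
    [0, 0, 0, 0, 0, 0, 0.7],
    [0, 0, 0, 0, 0, 0, 1],
    [0, 0, 0, 0, 0, 0, 1],
    [0, 0, 0, 0, 0, 0, 1],
  ],
)

```text
t: 12.78
tcp_pos: [0.5895, 0.242, 0.0737]
tool_rot: [0.742, 0.67, 0.001, 0.0]
force: [-0.2, 0.6, -0.7]
finger_gap: 1.002
```

```bash
python3 - <<'E'
from h import *
plan([.5885,.2421,.0723],-5.8,1)
snap('side','side6.png'); overlay('side6.png',220,90,320,190,6,'o6.png')
E
```

```text
t 12.78 pos [0.5895 0.242  0.0737] rotleft [ 0.0015 -0.0007 -0.    ] F [-0.16  0.63 -0.66] gap 1.002
[-0.0, -1.0, 1.4, 0.001, -0.001, -0.0]
```

View pics/o6.png

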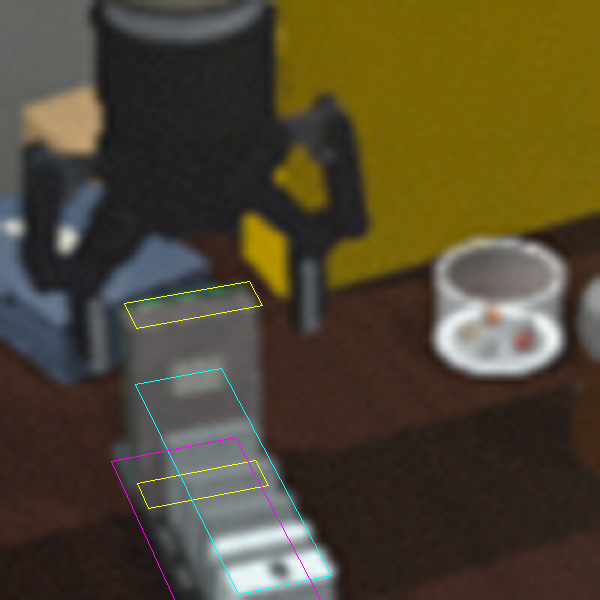

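The side view shows the slab standing in slot 5, its top at (125–260, 290–330), with both fingers open and clear. Retracting straight up.

Call:
servo_tool(
  motion=[
    [0, 0, -6, 0, 0, 0, 1],
    [0, 0, -10, 0, 0, 0, 1],
    [0, 0, -15, 0, 0, 0, 1],
    [0, 0, -20, 0, 0, 0, 1],
    [0, 0, -25, 0, 0, 0, 1],
    [0, 0, -25, 0, 0, 0, 1],
    [0, 0, -20, 0, 0, 0, 1],
    [0, 0, -10, 0, 0, 0, 1],
  ],
)

```text
t: 13.5
tcp_pos: [0.5874, 0.2414, 0.2112]
tool_rot: [0.742, 0.67, -0.002, -0.001]
force: [1.0, -0.4, 1.2]
finger_gap: 0.999
```

Call:
servo_tool(
  motion=[
    [0, -10, -2, 0, 0, 0, 1],
    [0, -20, -2, 0, 0, 0, 1],
    [0, -25, -2, 0, 0, 0, 1],
    [0, -25, -2, 0, 0, 0, 1],
    [0, -25, -2, 0, 0, 0, 1],
    [0, -20, 0, 0, 0, 0, 1],
    [0, -10, 0, 0, 0, 0, 1],
    [0, 0, 0, 0, 0, 0, 1],
    [0, 0, 0, 0, 0, 0, 1],
  ],
)

```text
t: 14.25
tcp_pos: [0.4394, 0.2541, 0.2215]
tool_rot: [0.742, 0.67, -0.004, -0.002]
force: [-1.0, -0.2, 0.7]
finger_gap: 0.997
```

```bash
python3 - <<'E'
from h import *
st=manip.sense();print(st['t'],st['tcp_pos'],st['force'])
snap('top','top7.png');snap('side','side7.png')
a=cv2.imread('pics/top7.png');b=cv2.imread('pics/side7.png')
o=np.zeros((600,800,3),np.uint8)
o[:300,:400]=cv2.resize(a,(400,300));o[300:,:400]=cv2.resize(b,(400,300))
o[:300,400:]=cv2.resize(a[150:240,140:260],(400,300));o[300:,400:]=cv2.resize(b[120:225,215:355],(400,300));cv2.imwrite('pics/c7.png',o)
E
```

```text
14.25 [0.4393967  0.25405503 0.22145192] [-0.98106317 -0.22874924  0.67130107]
```

View pics/c7.png

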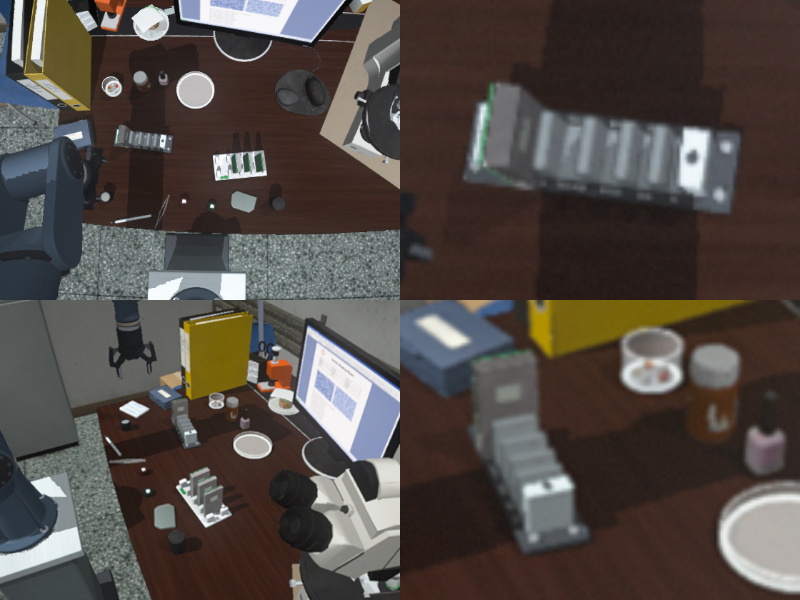

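The slab stands upright in slot 5. The other three are still in their berths, the bystanders haven't moved, and the gripper is well clear. I'll hand in.

```bash
python3 -c "
from h import *
print(manip.sign_off())"
```

```text
the job is handed in; nothing more can be done
None
```

The green-tab slab is standing in slot 5 (22 mm), fully down and upright, and the job is handed in at about 14 s of the 42 s allowed. No reading I took exceeded 7 N.

- **Slots 1 to 3:** the slab stopped at the top of the bar each time, with a light 5–6 N contact. On slot 3 it was about 1.5 mm off my estimated centre when it touched, and I didn't re-centre it. The slot 4 result settles it anyway.
- **Slot 4 (18.5 mm):** it rested on the bevels about 2 mm down. A ±1 mm nudge under light load did not let it in.
- **Slot 5:** it went in with no side force and met the floor about 40 mm below the bar-top reading, as the slot depth predicts. That fits a 20.5 mm slab, and my camera estimate was 18.5–20.5 mm.

In the last pictures from both cameras the slab stands in slot 5, the other three are in their berths, nothing else on the desk looks moved, and the open gripper is well clear. I judged uprightness by eye rather than measuring it. The side camera placed the gauge up to about 2 mm off the top camera, within its stated calibration.

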